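Open the red push-and-turn solvent can

TASK

Open the solvent can with the red cap so that the brushes can be cleaned: grip its child-resistant cap from above, push it down hard and, keeping it pressed, turn it anticlockwise (seen from above) until it stops, then let go of it. Leave the look-alike can with the blue cap shut, and do not knock over or shove the white glue bottle.

Things in the scene. Friction and masses are not known exactly. Their poses are not given: they have to be found in the camera images.
- red_cap_grip (a point): Centre (half-way up) of the red ribbed round cap, 46 mm across, 30 mm tall; z up, x along the white stripe on its top. It sits near one end of a can (120 x 70 mm, flat top at height 166 mm, red band) fixed to the bench in a plywood cradle. Cap underside 14 mm above the can's top, 6 mm when fully pressed; the neck is narrower.
- red_cap (a joint): Turn of the red cap, rad: 0 shut, growing anticlockwise seen from above to a stop at 1.31 (75 degrees). It is sprung: starts to sink at 8 N, fully down (8 mm) at 14.4 N. Blocked at about 0.15 unless pressed more than 5 mm; keep it pressed until past 1.0, where it can spring up again and stays turned. Turning takes under 0.2 N m.
- blue_cap (a joint): Turn of the blue cap, rad, 0 shut, 1.31 open; the same mechanism, to stay shut. It is on an identical fixed can with a blue band, its centre at least 200 mm to the left or right of the red can's (the side varies).
- glue_bottle_mid (a point): Centre (half-way up) of a loose white glue bottle with an orange cap, 60 mm in diameter and 150 mm tall, standing on the bench beyond the cans; z is its long axis, up.
Things that resemble listed ones, but are neither listed nor needed, are in the scene too. What is shaped like the part that bears red_cap_grip but black or yellow is not meant. Several things look just like the part that bears glue_bottle_mid: the one meant starts farthest to the robot's left.

How it is judged:
At the end, for the whole second after the job is handed in: The red cap is turned at least 1.08 rad (62 degrees) anticlockwise and has sprung back up (its centre above 192 mm), the blue cap is still shut (turned less than 0.3 rad), and the glue bottle stands upright within 30 mm of its place (value of joint red_cap above 1.08 rad and height (world z) of red_cap_grip above 0.192 m and value of joint blue_cap below 0.3 rad and angle between glue_bottle_mid's own z axis and vertical below 0.2 rad and distance of glue_bottle_mid from where it was at the start of the episode below 0.03 m); the robot touches nothing.
It fails at once if the blue cap is turned (value of joint blue_cap above 0.3 rad).
It fails at once if the glue bottle is tipped (angle between glue_bottle_mid's own z axis and vertical above 0.3 rad).
It also fails if it takes over 32 s, if anything falls off the work surface, if the arm or the gripper's body presses on something with over 40 N, if the wrist force passes 120 N, or if a joint passes its speed limit or range.

ROBOT

A 7-joint arm with a two-finger parallel gripper is mounted at the origin on the work surface. World frame = base frame: x ahead of the robot, y to its left, z up, the work surface at z = 0. Lengths are in m, angles in rad, forces in N, time in s.
With the tool pointing down it reaches from about 0.4 to 0.85 m from the base axis. Payload 10.4 kg.
Tool frame: the origin (TCP) lies midway between the tips of the shut fingers; the grasp point (between the pads) lies 19 mm behind it; z points along the fingers, y is the line along which they close (so a half turn about z gives the same grasp; the last joint's range is limited). The gripper opens to 87 mm and grips with 3 to 60 N. Pads are 19 mm wide; open, the fingers measure 117 mm over their backs; the gripper's body (75 mm by 190 mm) begins 51 mm behind the grasp point.
Start: joints at [-1.255, 0.332, -0.065, 1.46, 0.022, 1.35, -0.088], TCP at [0.208, 0.589, 0.223] pointing down, gripper open.
Joint ranges: [-2.6, 2.6], [-0.5, 2.12], [-1.47, 1.34], [0.16, 2.42], [-1.27, 4.41], [0.06, 2.06], [-2.6, 2.6]. Speed limits (rad/s): [2.22, 2.22, 2.79, 2.79, 3.14, 3.14, 3.14].

INTERFACE

Orientations are given as a unit quaternion [x, y, z, w].
In Python, from bench import r gives the robot as it stands.
- The arm moves only by the tool arm_command, never from a script. Its argument "moves" is one flat list of numbers, 4 for each row, row after row: the shift along the tool's x, y, z in cm, then the turn about the tool's z in degrees. A call has 1 to 12 rows; each row shifts and turns the commanded pose from where the row before left it, along the tool's axes as they then stand; what a row does not reach is not made up. A row lasts 1/12 s, in which the tool goes at most 41.7 mm and 7.16 degrees, less where a joint would pass 70% of its speed; a pose out of reach is approached as far as the arm can. A call with a gripper value outside its range is refused whole. "fingers" is the opening in per cent of the stroke, from 0 (shut) to 100 (fully open), set as the call begins (left out, the last holds). The fingers move at their own pace and stop on an object; "squeeze" is the grip in N (left out, the last holds). Time passes only in rows, so rows that do not move let the fingers close. It gives the time, the measured TCP pose, the force, the opening and the grip force at its end, in the units of the state.
- r.read_state(): the state, without advancing time (a new reading comes with each control period).
- r.camera(name): name is "scene" or "top"; returns the picture (384x512x3 uint8, red, green, blue); there is no depth.
- r.camera_info(name): a dict with "fx", "fy", "cx", "cy" (pixels), "origin" and "attitude" of the camera in the world. Camera axes: x right, y up, looking along -z (the intrinsics and any distortion apply to the point x, -y, -z); pixel columns grow to the right and rows downward; lengths in m; the calibration is good to about 2 mm. A picture is of the moment at which its call begins. camera_info takes no time and is no camera call.
- r.close_job(): hands the job in; it is judged then, once.
The state is a dict: "time": time; "joint_positions": joint angles; "joint_vel": joint speeds; "joint_torque": joint torques, N m; "ee_pos": TCP position; "eef_rot": TCP orientation; "ft_force": force on the tool from outside, world axes, zero at the start; "torque": the same for the moment, N m; "width": finger opening in m; "grip_force": force on a finger pad.
Only numpy, scipy, OpenCV 4.12 (cv2) and the standard library are available. Lean on these libraries where they do the work, as an engineer would, in place of code of your own. Each camera call takes 0.05 s, during which the arm holds its last target. There are 200 camera calls.

## Working session

There is one attempt and no reset: what is moved stays moved. The work goes in short steps, Python scripts to look and compute and a tool call to move; the robot and the scene stay as the last step left them, time stands still between calls to the robot, and variables do not carry over. Pictures are saved under pics/ and viewed, at most 10 in all, crops included, and the job is handed in when it is done.

Besides the shell and the picture viewer there is one more tool, called after ">>>" by a JSON object that holds its "api" and its "payload". arm_command: Moves the arm, as the interface text tells. Its arguments: {"type":"object","properties":{"moves":{"type":"array"},"fingers":{"type":"number"},"squeeze":{"type":"number"}},"required":["moves"]}

```bash
mkdir -p pics; python3 - <<'E'
from bench import r
import cv2
for n in("scene","top"):
    cv2.imwrite(f"pics/{n}0.png",r.camera(n)[:,:,::-1]); print(r.camera_info(n))
print(r.read_state())
E
```

```text
{'fx': 368.3768711377326, 'fy': 368.3768711377326, 'cx': 252.37934535966374, 'cy': 195.95101797614154, 'origin': array([ 1.14288532, -0.1992849 ,  0.60382996]), 'attitude': array([0.34983478, 0.26480511, 0.54612727, 0.71360976])}
{'fx': 380.91679560291675, 'fy': 380.91679560291675, 'cx': 254.76070067941677, 'cy': 193.02256931739487, 'origin': array([ 0.51346923, -0.05204534,  0.93112561]), 'attitude': array([-0.02663776,  0.03169252,  0.70752882, -0.70547075])}
{'time': 0.1, 'joint_positions': array([-1.25457001,  0.33281555, -0.06469114,  1.46082474,  0.02163608,
        1.34990398, -0.08851232]), 'joint_vel': array([ 0.00039805, -0.00169905, -0.00083817, -0.00171374, -0.00084368,
        0.00135903, -0.00047288]), 'joint_torque': array([ 1.80482577e-03, -6.24541140e+01,  2.50710704e-02, -3.90714240e+01,
       -6.13301480e-02,  3.66797217e-02,  6.29068177e-05]), 'ee_pos': array([0.20764639, 0.589145  , 0.22184476]), 'eef_rot': array([ 1.68601068e-01,  9.85684172e-01, -6.24842840e-04, -5.94132915e-05]), 'ft_force': array([0.0532296 , 0.00237082, 0.24112686]), 'torque': array([ 0.0689189 , -0.05180592,  0.03635115]), 'grip_force': 0.0, 'width': 0.0868893638017083}
```

View pics/scene0.png

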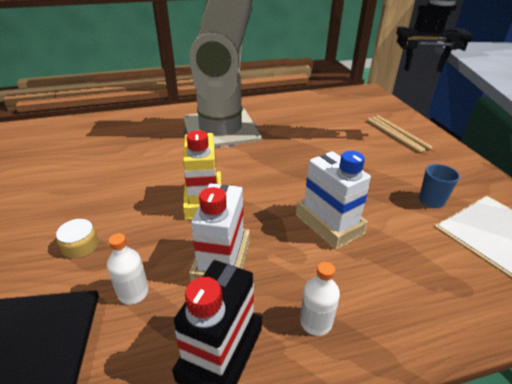

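View pics/top0.png

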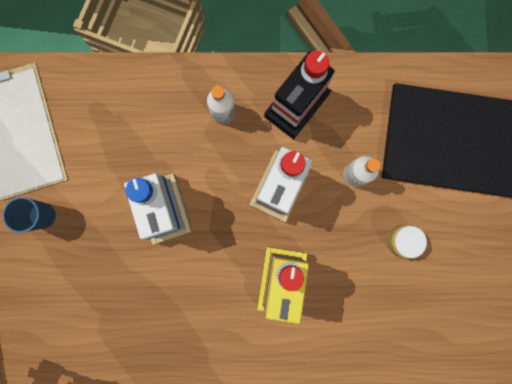

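Candidates in the top view: the red caps on the white can (293,163), black can (317,64) and yellow can (291,278), plus the blue cap (139,190). I choose the white can with the red cap at (293,163), which is at (212,202) in the scene view. The glue bottle meant is the left one, at (221,103) in top.

```bash
cat > h.py <<'E'
import numpy as np, cv2
from bench import r
from scipy.spatial.transform import Rotation as R
def ray(n,u,v):
    c=r.camera_info(n); d=np.array([(u-c['cx'])/c['fx'],-(v-c['cy'])/c['fy'],-1.])
    return c['origin'],R.from_quat(c['attitude']).apply(d)
def onz(n,u,v,z):
    o,d=ray(n,u,v); return o+d*(z-o[2])/d[2]
def redmask(im):
    h=cv2.cvtColor(im,cv2.COLOR_RGB2HSV)
    return (((h[...,0]<8)|(h[...,0]>172))&(h[...,1]>150)&(h[...,2]>70)).astype(np.uint8)
E
python3 - <<'E'
from h import *
im=cv2.cvtColor(cv2.imread("pics/top0.png"),cv2.COLOR_BGR2RGB)
m=cv2.morphologyEx(redmask(im),cv2.MORPH_CLOSE,np.ones((5,5)))
n,l,s,c=cv2.connectedComponentsWithStats(m)
for i in range(1,n):
    if s[i,4]>80:
        p=np.argwhere(l==i)[:,::-1].astype(np.float32);e=cv2.minEnclosingCircle(p)
        print(s[i],e,onz("top",*e[0],.21),onz("top",*e[0],.2))
im2=cv2.imread("pics/scene0.png")
from bench import r
m=cv2.morphologyEx(redmask(im2[...,::-1].copy()),cv2.MORPH_CLOSE,np.ones((5,5)))
n,l,s,c=cv2.connectedComponentsWithStats(m)
for i in range(1,n):
    if s[i,4]>80: print('scene',s[i],c[i],onz("scene",*c[i],.197))
print("stripe",onz("top",291,163,.21),onz("top",298,153,.21))
print("blue",onz("top",139,190,.21),"glue",onz("top",218,93,.15),"black",onz("top",278,194,.166))
crop=np.hstack([cv2.resize(im[120:230,230:340,::-1],(396,396)),cv2.resize(im2[170:280,170:280],(396,396))])
cv2.imwrite("pics/crop.png",crop)
E
```

```text
[305  50  25  28 527] ((315.8251647949219, 63.54907989501953), 13.574283599853516) [ 0.82701528 -0.17761259  0.21      ] [ 0.83136329 -0.17935385  0.2       ]
[281 151  24  25 444] ((292.9976806640625, 163.1036834716797), 12.268288612365723) [ 0.63035279 -0.13064974  0.21      ] [ 0.63197364 -0.13173976  0.2       ]
[279 266  25  25 417] ((291.0, 278.0), 12.530064582824707) [ 0.41377715 -0.12443116  0.21      ] [ 0.4123947  -0.12543495  0.2       ]
scene [187 130  21  21 374] [197.13636364 140.23262032] [ 0.41389627 -0.12601544  0.197     ]
scene [185 176  41  39 855] [208.99064327 194.94853801] [ 0.61710195 -0.13503649  0.197     ]
scene [193 207  51  48 391] [217.01023018 243.71099744] [ 0.74134778 -0.14437789  0.197     ]
scene [ 185  276   38   42 1227] [203.24775876 296.35370823] [ 0.83268496 -0.18060628  0.197     ]
scene [176 294  78  71 568] [214.89260563 342.44542254] [ 0.90178602 -0.17792929  0.197     ]
stripe [ 0.63056105 -0.12682687  0.21      ] [ 0.64990317 -0.14047522  0.21      ]
blue [0.57943042 0.16226376 0.21      ] glue [0.78922271 0.01885642 0.15      ] black [ 0.57464026 -0.104466    0.166     ]
```

View pics/crop.png

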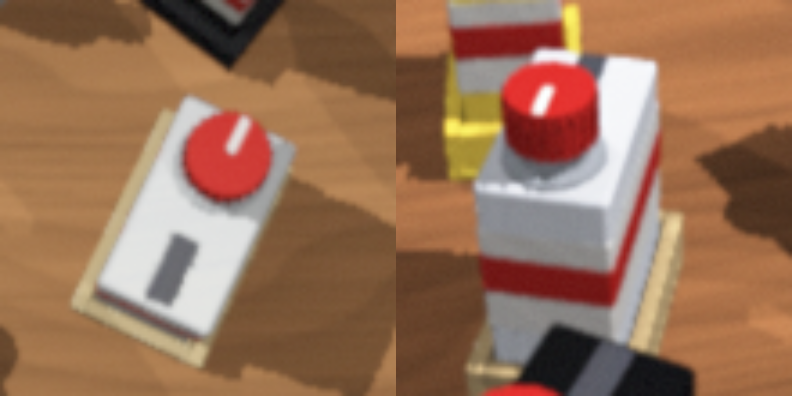

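The crop confirms the white can with the red band and red cap. Its centre is about (0.631,-0.131). I raise the tool, then travel.

>>> {"api": "arm_command", "payload": {"moves": [0,0,-3,0,0,0,-3,0,-2.6,-2.2,0,0,-2.6,-2.2,0,0,-2.6,-2.2,0,0,-2.6,-2.2,0,0,-2.6,-2.2,0,0,-2.6,-2.2,0,0,-2.6,-2.2,0,0,-2.6,-2.2,0,0,-2.6,-2.2,0,0,-2.6,-2.2,0,0], "fingers": 100, "squeeze": 50}}

```text
time: 1.1
ee_pos: [0.3803, 0.2938, 0.2824]
eef_rot: [0.169, 0.986, -0.0, -0.0]
ft_force: [0.2, 0.1, 0.1]
width: 0.087
grip_force: 0.0
```

>>> {"api": "arm_command", "payload": {"moves": [-2.6,-2.2,0,0,-2.6,-2.2,0,0,-2.6,-2.2,0,0,-2.6,-2.2,0,0,-2.6,-2.2,0,0,-2.6,-2.2,0,0,-2.6,-2.2,0,0,-2.6,-2.2,0,0,-2.6,-2.2,0,0,-2.6,-2.2,0,0,-2.6,-2.2,0,0,-2.6,-2.2,0,0]}}

```text
time: 2.1
ee_pos: [0.5868, -0.0585, 0.2823]
eef_rot: [0.168, 0.986, 0.0, -0.0]
ft_force: [-0.1, 1.4, 0.7]
width: 0.0872
grip_force: 0.0
```

>>> {"api": "arm_command", "payload": {"moves": [-1.5,-1.5,0,0,-1.5,-1.5,0,0,0,0,0,7,0,0,0,7,0,0,0,7,0,0,0,7,0,0,0,7,0,0,0,7,0,0,0,7,0,0,0,7,0,0,0,7,0,0,0,7]}}

```text
time: 3.1
ee_pos: [0.6045, -0.0952, 0.2821]
eef_rot: [0.706, 0.709, -0.0, -0.0]
ft_force: [-0.7, -0.2, 0.6]
width: 0.0868
grip_force: 0.0
```

```bash
cat > g.py <<'E'
from h import *
import sys
T=np.array([.631,-.131,float(sys.argv[1])])
s=r.read_state();q=R.from_quat(s['eef_rot'])
print(s['time'],s['ee_pos'],s['joint_positions'].round(2),s['ft_force'].round(1),s['width'],s['grip_force'])
print("tool-axis cm to go",(q.inv().apply(T-s['ee_pos'])*100).round(2),q.as_matrix().round(3).tolist())
E
python3 g.py .275
```

```text
3.1 [ 0.60447336 -0.0952489   0.28212824] [-0.52  0.34  0.79  1.44 -0.24  1.46  0.27] [-0.7 -0.2  0.6] 0.08679119030449724 0.0
tool-axis cm to go [-3.59  2.64  0.71] [[-0.004, 1.0, -0.001], [1.0, 0.004, 0.0], [0.0, -0.001, -1.0]]
```

>>> {"api": "arm_command", "payload": {"moves": [-1.8,1.3,0,0,-1.8,1.3,0,0,0,0,1.5,0,0,0,1.5,0,0,0,1,0,0,0,0,0]}}

```text
time: 3.6
ee_pos: [0.63, -0.1305, 0.2399]
eef_rot: [0.703, 0.711, -0.001, -0.002]
ft_force: [-1.7, 1.1, 0.1]
width: 0.0873
grip_force: 0.0
```

```bash
python3 g.py .181; python3 - <<'E'
from h import *
a=r.camera("top");b=r.camera("scene")
cv2.imwrite("pics/above.png",np.hstack([cv2.resize(a[90:250,210:370,::-1],(400,400)),cv2.resize(b[100:260,130:290,::-1],(400,400))]))
E
```

```text
3.6 [ 0.62999693 -0.1304832   0.23991961] [-0.42  0.44  0.77  1.41 -0.31  1.41  0.36] [-1.7  1.1  0.1] 0.08733905092984459 0.0
tool-axis cm to go [-0.06  0.12  5.89] [[-0.011, 1.0, -0.004], [1.0, 0.011, 0.001], [0.001, -0.004, -1.0]]
```

View pics/above.png

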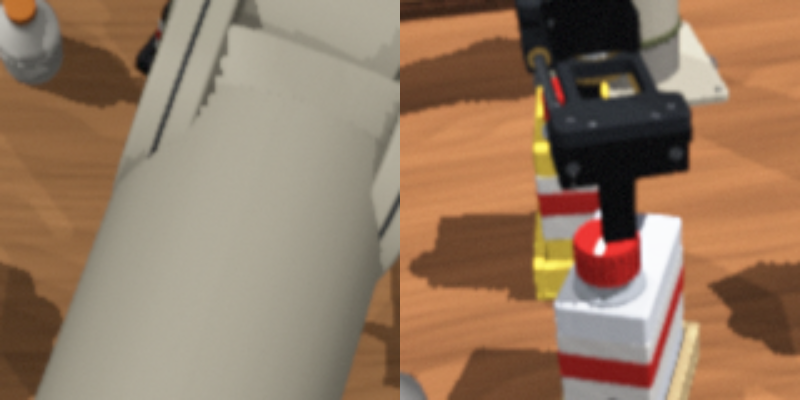

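The top view is blocked by the arm. In the scene crop the near finger tip, at crop (618,240) or scene pixel (217,196), seems to stand in front of the cap. I check this numerically.

```bash
python3 - <<'E'
from h import *
print(onz("scene",217,196,.24))
# cap top centre in scene: bounding: top ellipse centre
b=cv2.imread("pics/scene0.png")
m=redmask(b[...,::-1].copy())[170:222,180:232]
print(*["".join(".#"[v] for v in row) for row in m[:,::1]],sep="\n")
def proj(p,n="scene"):
    c=r.camera_info(n);q=R.from_quat(c['attitude']).inv().apply(np.array(p)-c['origin']);return c['cx']-c['fx']*q[0]/q[2],c['cy']+c['fy']*q[1]/q[2]
for p in [(.631,-.131,.21),(.631,-.131,.195),(.675,-.1305,.24)]: print(proj(p))
E
```

```text
[ 0.67871069 -0.12989783  0.24      ]
....................................................
....................................................
....................................................
....................................................
....................................................
....................................................
...................................#................
....................################................
.....###############################................
.....###############################................
......##############################................
......##############################................
......##############################................
......#######################.......................
......#####################.........................
.......##########...................................
....................................................
....................................................
..........................############..#...........
........................###################.........
..
[... 1188 characters left out ...]
#################...........
..........................##############............
..............................#####.................
....................................................
....................................................
....................................................
....................................................
....................................................
....................................................
....................................................
(np.float64(212.14090439351898), np.float64(193.41823522821718))
(np.float64(212.67254366600054), np.float64(200.10779071530558))
(np.float64(216.19413002879855), np.float64(194.69132140275156))
```

Both views agree on the cap centre to within a millimetre or two. I descend and grip.

>>> {"api": "arm_command", "payload": {"moves": [-0.05,0.1,1,0,0,0,1.5,0,0,0,1.5,0,0,0,1.2,0,0,0,0.7,0,0,0,0,0,0,0,0,0]}}

```text
time: 4.28
ee_pos: [0.6321, -0.1316, 0.1837]
eef_rot: [0.703, 0.711, 0.0, 0.0]
ft_force: [0.3, -1.1, 0.4]
width: 0.0873
grip_force: 0.0
```

```bash
python3 g.py .181
```

```text
4.2833 [ 0.63214131 -0.13159371  0.18373685] [-0.41  0.48  0.76  1.49 -0.33  1.31  0.38] [ 0.3 -1.1  0.4] 0.08734840674931181 0.0
tool-axis cm to go [ 0.06 -0.11  0.27] [[-0.01, 1.0, 0.0], [1.0, 0.01, -0.0], [-0.0, 0.0, -1.0]]
```

>>> {"api": "arm_command", "payload": {"moves": [0,-0.1,0.2,0,0,0,0,0,0,0,0,0,0,0,0,0,0,0,0,0,0,0,0,0,0,0,0,0,0,0,0,0], "fingers": 0, "squeeze": 50}}

```text
time: 4.95
ee_pos: [0.632, -0.1316, 0.1817]
eef_rot: [0.703, 0.711, 0.001, 0.001]
ft_force: [5.6, -0.7, 1.1]
width: 0.0451
grip_force: 50.0
```

>>> {"api": "arm_command", "payload": {"moves": [0,0,0.3,0,0,0,0.3,0,0,0,0.3,0,0,0,0,0,0,0,0,0]}}

```text
time: 5.37
ee_pos: [0.6321, -0.1316, 0.1744]
eef_rot: [0.703, 0.711, 0.001, 0.001]
ft_force: [-1.5, 1.6, 13.4]
width: 0.0452
grip_force: 50.0
```

>>> {"api": "arm_command", "payload": {"moves": [0,0,0.2,0,0,0,0,0,0,0,0,0]}}

```text
time: 5.62
ee_pos: [0.6321, -0.1316, 0.1735]
eef_rot: [0.703, 0.711, 0.002, 0.001]
ft_force: [-4.5, 2.0, 20.7]
width: 0.0455
grip_force: 50.0
```

Fully down (20.7 N). I turn anticlockwise, which is negative about tool z.

>>> {"api": "arm_command", "payload": {"moves": [0,0,0,-6,0,0,0,-6,0,0,0,-6,0,0,0,-6,0,0,0,-6,0,0,0,-6]}}

```text
time: 6.12
ee_pos: [0.632, -0.1317, 0.1735]
eef_rot: [0.447, 0.895, 0.001, 0.001]
ft_force: [-3.8, 2.5, 20.4]
width: 0.0453
grip_force: 50.0
```

```bash
python3 g.py .1735; python3 -c "
from bench import r;print(r.read_state()['torque'])"
```

```text
6.1167 [ 0.63203376 -0.13166568  0.17353981] [-0.33  0.45  0.63  1.5  -0.27  1.27  0.97] [-3.8  2.5 20.4] 0.045257575837788756 49.95677053928375
tool-axis cm to go [ 0.12 -0.04  0.  ] [[-0.6, 0.8, 0.004], [0.8, 0.6, 0.001], [-0.002, 0.003, -1.0]]
[ 0.38016694  1.19693693 -0.08286282]
```

The tool has turned 36° anticlockwise under a small torque. I continue to the stop.

>>> {"api": "arm_command", "payload": {"moves": [0,0,0,-6,0,0,0,-6,0,0,0,-6,0,0,0,-6,0,0,0,-6,0,0,0,-6,0,0,0,-4,0,0,0,0,0,0,0,0]}}

```text
time: 6.87
ee_pos: [0.632, -0.1319, 0.1735]
eef_rot: [0.117, 0.993, 0.001, 0.002]
ft_force: [-4.6, 2.7, 18.9]
width: 0.045
grip_force: 50.0
```

```bash
python3 g.py .1735; python3 - <<'E'
from h import *
print(r.read_state()['torque'])
b=r.camera("scene");cv2.imwrite("pics/turned.png",cv2.resize(b[100:260,130:290,::-1],(480,480)))
E
```

```text
6.8667 [ 0.63198101 -0.13185524  0.1735144 ] [-0.24  0.43  0.5   1.5  -0.21  1.27  1.62] [-4.6  2.7 18.9] 0.044959950845707634 49.96498038992286
tool-axis cm to go [0.12 0.06 0.  ] [[-0.973, 0.232, 0.004], [0.232, 0.973, 0.001], [-0.003, 0.001, -1.0]]
[ 0.34777166  1.09771433 -0.26141808]
```

View pics/turned.png

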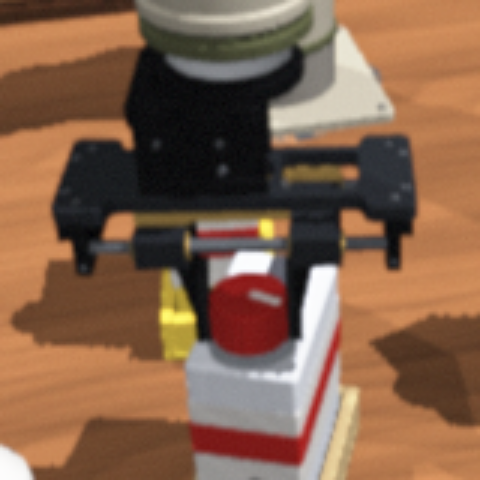

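The stripe has turned well anticlockwise, now lying at crop (250-282, 293-302). I push a little more against the stop, ease up, and release.

>>> {"api": "arm_command", "payload": {"moves": [0,0,0,-4,0,0,0,-3,0,0,0,0,0,0,-0.3,0,0,0,-0.3,0,0,0,-0.4,0,0,0,0,0]}}

```text
time: 7.5
ee_pos: [0.6335, -0.1319, 0.1814]
eef_rot: [0.057, 0.998, -0.0, 0.003]
ft_force: [11.3, -1.7, -1.5]
width: 0.0451
grip_force: 50.0
```

>>> {"api": "arm_command", "payload": {"moves": [0,0,0,0,0,0,0,0,0,0,0,0,0,0,0,0,0,0,0,0,0,0,0,0,0,0,0,0], "fingers": 100}}

```text
time: 8.08
ee_pos: [0.6309, -0.1316, 0.1805]
eef_rot: [0.056, 0.998, 0.0, -0.0]
ft_force: [-0.1, 0.1, -0.1]
width: 0.0826
grip_force: 0.0
```

>>> {"api": "arm_command", "payload": {"moves": [0,0,-1,0,0,0,-2,0,0,0,-3,0,0,0,-3,0,3,0,0,0,4,0,0,0,4,0,0,0,4,0,0,0,4,0,0,0,0,0,0,0]}}

```text
time: 8.92
ee_pos: [0.4364, -0.1107, 0.2715]
eef_rot: [0.057, 0.998, 0.002, 0.0]
ft_force: [1.2, -0.4, 0.9]
width: 0.0866
grip_force: 0.0
```

```bash
python3 g.py .2; python3 - <<'E'
from h import *
a=r.camera("top");b=r.camera("scene")
cv2.imwrite("pics/end.png",np.hstack([cv2.resize(a[60:260,190:390,::-1],(400,400)),cv2.resize(b[150:250,160:260,::-1],(400,400))]))
cv2.imwrite("pics/endscene.png",b[...,::-1])
E
```

```text
8.9167 [ 0.43641097 -0.1106984   0.27152423] [-0.35 -0.12  0.46  1.84  0.05  1.41  1.56] [ 1.2 -0.4  0.9] 0.08663599674756148 0.0
tool-axis cm to go [-19.56   0.16   7.16] [[-0.994, 0.113, 0.001], [0.113, 0.994, 0.004], [-0.0, 0.004, -1.0]]
```

View pics/end.png

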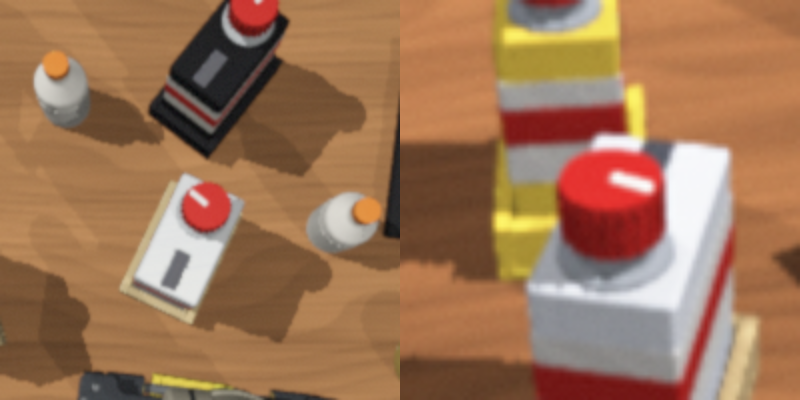

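The cap is up again and its stripe has turned; in the top crop it runs from (208,206) to (190,191). I measure the angle and height.

```bash
python3 - <<'E'
from h import *
def ang(im):
    ys,xs=np.mgrid[:384,:512];h=cv2.cvtColor(im,cv2.COLOR_RGB2HSV)
    d=np.hypot(xs-293,ys-163)<10.5
    w=np.where(d,im[...,1].astype(float)-90,0).clip(0)
    p=np.array([onz("top",x,y,.21)[:2] for x,y in zip(xs[w>0],ys[w>0])]);ww=w[w>0]
    c=(p*ww[:,None]).sum(0)/ww.sum();u=np.linalg.svd((p-c)*np.sqrt(ww)[:,None])[2][0]
    v=c-[.6305,-.1307];u=u*np.sign(u@v)
    return len(ww),np.degrees(np.arctan2(u[1],u[0])),np.degrees(np.arctan2(v[1],v[0]))
print(ang(cv2.imread("pics/top0.png")[...,::-1].copy()),ang(r.camera("top")))
def ext(im):
    m=redmask(im)[186:225,195:230];r_=np.where(m.any(1))[0];return r_[0]+186,r_[-1]+186
print(ext(cv2.imread("pics/scene0.png")[...,::-1].copy()),ext(r.camera("scene")))
s=r.read_state();print(s['time'],abs(s['joint_vel']).max())
E
```

```text
(43, np.float64(-26.411438097101037), np.float64(-24.725139338441025)) (49, np.float64(49.72451229686791), np.float64(40.99700549629095))
(np.int64(188), np.int64(214)) (np.int64(188), np.int64(214))
9.1167 0.03302143614864502
```

The cap has turned about 75°, to its stop, and sits at its original height. I hand in.

```bash
python3 -c "
from bench import r;print(r.close_job())"
```

```text
the job is handed in; nothing more can be done
None
```

The red cap was pressed, turned about 75° anticlockwise to its stop and let go; it sprang back up, the arm kept clear of the blue cap and glue bottle, and the job is handed in (the judge returned no verdict).

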